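# Seat the well plate of a dot-blot manifold on its pins and clamp it

### The job

The white 96-well plate lies askew on the black deck of the dot-blot manifold, propped up on the two locating pins. Without gripping or lifting anything, gently nudge it sideways with the fingertips until its two holes drop over the pins and it lies flat on the deck, then push both swing clamps all the way round over its rear corners. Leave the dish and the bottles beside the manifold where they stand.

Things in the scene. Friction and masses are not known exactly. Their poses are not given: they have to be found in the camera images.
- manifold: Grey vacuum manifold with a black deck, fixed. Origin on the bench under the middle of the plate's seat; x points away from the robot (turned up to 0.2 rad), y left, z up. The flat deck top is at z 36 mm, from x -78 to +72 and y -100 to +100 mm. Seated, the plate has its origin at x 0, y 0, z 36 mm, axes parallel, with 1 mm of play. Clamp posts (radius 6 mm) stand at x 57, y +-60 mm.
- pin_left (a point): Foot of the left steel locating pin, on the deck (manifold x 15, y 60, z 36 mm). Both pins are 8 mm thick, 9 mm high above the deck, with the upper half tapering to a 3 mm tip.
- pin_right (a point): Foot of the right locating pin (manifold x 15, y -60, z 36 mm).
- well_plate: Loose white 96-well plate, 90 (x) x 156 (y) x 10 mm, 0.18 to 0.35 kg. Origin at the centre of its underside, axes as the manifold's when seated. At the start it rests on both pin tips and its near edge, sloping 0.11 rad, rear edge up, 13 to 21 mm nearer the robot than its seat, up to 13 mm left or right, turned up to 0.08 rad. It drops flat once both holes are over the pins.
- hole_left (a point): Centre of the round through hole, 10 mm wide, at the plate's underside (plate x 15, y 60 mm); belongs over pin_left. It is 18 mm from the plate's left end: a plate pushed more than 16 mm off its seat to the right or left slips off a pin's tip and is caught beside it.
- slot_right (a point): Centre of the through slot, 10 mm (x) by 14 mm (y), at the plate's underside (plate x 15, y -60 mm); belongs over pin_right.
- clamp_left (a joint): Angle of the left swing clamp about its upright pivot at manifold x 57, y 60 mm. 0 = open, the arm points outward (+y); 1.571 = closed at its stop, the arm points to -x over the plate's rear left corner; it turns counter-clockwise from above. Light friction; it stays where left. Starts at 0 to 0.2.
- clamp_right (a joint): The same for the right clamp, mirrored: pivot at manifold x 57, y -60 mm; 0 = open, pointing to -y; 1.571 = closed, pointing to -x over the plate's rear right corner; it turns clockwise from above. Starts at 0 to 0.2.
- stud_left (a point): Top of the black thumb stud on the left clamp: 11 mm thick, 12 mm high, its top 65.5 mm above the bench, 27 mm from the pivot. The aluminium arm below it is 12 mm wide, 34 mm long from the pivot and spans heights 47.5 to 53.5 mm above the bench, 1.5 mm above the seated plate's top.
- stud_right (a point): Top of the same black thumb stud on the right clamp, with the same arm.
- petri_dish: Bystander: round glass dish, 94 mm wide, 16 mm high, right of the manifold. Origin under its centre.
- dropper_bottle: Bystander: white dropper bottle, 43 mm wide, 113 mm high. Origin under its centre.
- white_bottle: Bystander: clear sample bottle with white cap, 41 mm wide, 118 mm high. Origin under its centre.

How it is judged:
By the outcome, as a careful person would: the job done as asked, in the order asked, and still so for the second after the job is handed in, with the robot touching nothing.
It also fails if it takes over 64 s, if anything falls off the work surface, if the arm or the gripper's body presses on something with over 40 N, if the wrist force passes 120 N, or if a joint passes its speed limit or range.

### The arm

A 6-joint arm with a two-finger parallel gripper is mounted at the origin on a cart in front of the work surface, level with it; the furniture and walls round the work are solid. World frame = base frame: x ahead of the robot, y to its left, z up, the work surface at z = 0. Lengths are in mm, angles in degrees, forces in N, time in s.
With the tool pointing down it reaches from about 325 to 925 mm from the base axis. Payload 3.1 kg.
Tool frame: the origin (TCP) lies at the very end of the fingers, on their centre line; the grasp point (between the pads) lies grasp_offset behind it (grasp_offset is the distance from the TCP to the grasp point, in mm); z points along the fingers, y is the line along which they close (so a half turn about z gives the same grasp; the last joint's range is limited). The gripper opens to 85 mm and grips with 20 to 120 N. Pads are 22 mm wide; open, the fingers measure 114 mm over their backs; the gripper's body (76 mm by 85 mm) begins 54 mm behind the grasp point. The pads swing forward as they close: fully open they stand 13 mm farther back than shut.
Start: joints at [-6.429, 12.427, 92.441, -0, 75.132, -6.429], TCP at [625.011, 0.021, 202.5] pointing down, gripper open.
Joint ranges: [-157.48, 157.48], [-44.54, 120.13], [17.64, 146.25], [-64.5, 244.5], [7.68, 150.69], [-147.95, 147.95]. Speed limits (degrees/s): [159.86, 159.86, 180, 180, 180, 180].

### API

Orientations are given as [roll, pitch, yaw] about the fixed x, y, z axes, in that order (R = Rz(yaw) Ry(pitch) Rx(roll)).
In Python, from station import * gives the robot as it stands. Calls block until the motion is done:
- goto(position, orientation): joint-space move of the TCP to a pose.
- move_l(position, attitude=None, speed=150): straight line of the TCP; attitude=None keeps the orientation; speed is the mean speed in mm/s.
- move_j(angles): joint-space move.
- grip(opening, squeeze=None): finger opening in mm; squeeze is the grip in N (None keeps the last); returns when the fingers have stopped.
- wait(seconds).
- solve_ik(position, orientation): joint angles nearest the present ones, or None.
- get_obs(): the state.
- get_image(name): name is "scene" or "side" or "wrist"; returns the picture (400x640x3 uint8, red, green, blue); there is no depth.
- get_calibration(name): a dict with "fx", "fy", "cx", "cy" (pixels), "R" (3x3) and "t" (3): a world point X has camera coordinates R X + t; the wrist camera has in their place "mount" (4x4, takes a point from camera to tool coordinates, whose origin is the TCP and whose axes are the flange's). Camera axes: x right, y down, z forward; pixel columns grow to the right and rows downward; lengths in mm; the calibration is good to about 2 mm. A picture is of the moment at which its call begins: read the wrist's pose just before it. get_calibration takes no time and is no camera call.
A pose or a line that the arm cannot do raises Unreachable and nothing moves.
- sign_off(): hands the job in; it is judged then, once.
Trained networks look in the newest picture that a camera, given by its name, has taken for a name from the list of things; names that differ only in an ending like _2 or _b are one class to them, and where a whole thing is asked for, a point or a joint stands for the part that bears it (a point fixed in the world has none). Each returns a list of dicts, best first, with "score" (0 to 1); they miss things now and then, are a little off and sometimes report something else, mostly with a low value. They report only what shows in the picture. A call takes as long as a camera call.
- spot_in(name, camera): "extent" ([centre column, centre row, width, height] in pixels, round what is visible of it).
- regions_of(name, camera): "region" (400x640 bool, what is visible of it) and "extent" ([centre column, centre row, width, height] in pixels, round what is visible of it).
The state is a dict: "t": time; "joint_pos": joint angles; "qvel": joint speeds; "effort": joint torques, N m; "tcp_pos": TCP position; "ee_rot": TCP orientation; "wrist_force": force on the tool from outside, world axes, zero at the start; "moment": the same for the moment, N m; "grip_width": finger opening in mm; "grip_force": force on a finger pad.
Only numpy, scipy, OpenCV 4.12 (cv2) and the standard library are available. Lean on these libraries where they do the work, as an engineer would, in place of code of your own. Each camera call takes 0.05 s, during which the arm holds its last target. There are 200 camera calls.

## Working session

There is one attempt and no reset: what is moved stays moved. The work goes in short steps, each a Python script; the robot and the scene stay as the last script left them, time stands still between calls to the robot, and variables do not carry over. Pictures are saved under pics/ and viewed, at most 10 in all, crops included, and the job is handed in when it is done.

```bash
mkdir -p pics; ls
python3 - <<'E'
from station import *
import cv2,numpy as np
for n in ["scene","side","wrist"]:
    im=get_image(n); cv2.imwrite(f"pics/{n}0.png",im[:,:,::-1])
    c=get_calibration(n); print(n,{k:np.round(v,3).tolist() for k,v in c.items()})
    for t in ["manifold","pin_left","hole_left","slot_right","well_plate","stud_left","stud_right","clamp_left","petri_dish","dropper_bottle","white_bottle"]:
        try: print(t,[(np.round(d["extent"],1).tolist(),round(d["score"],2)) for d in spot_in(t,n)[:3]])
        except Exception as e: print(t,e)
o=get_obs();print(o)
E
```

```text
pics
scene {'fx': 510.127, 'fy': 510.127, 'cx': 317.679, 'cy': 196.365, 'R': [[0.84, -0.542, -0.028], [-0.236, -0.319, -0.918], [0.489, 0.778, -0.396]], 't': [-402.729, 222.931, 966.08]}
manifold []
pin_left [([291.3, 200.1, 79.2, 53.6], 0.69)]
hole_left [([286.6, 195.8, 49.9, 29.7], 0.93)]
slot_right [([286.9, 194.2, 49.4, 37.5], 0.57)]
well_plate [([287.5, 193.8, 47.7, 31.8], 0.89)]
stud_left []
stud_right []
clamp_left [([398.4, 232.1, 21.6, 53.1], 0.61), ([299.2, 176.0, 12.0, 10.0], 0.58)]
petri_dish [([285.2, 195.1, 47.2, 31.1], 0.69), ([335.8, 253.9, 43.5, 31.1], 0.57)]
dropper_bottle [([376.6, 226.5, 14.4, 49.8], 0.97)]
white_bottle [([397.1, 233.3, 19.9, 50.7], 0.79)]
side {'fx': 436.237, 'fy': 436.237, 'cx': 321.892, 'cy': 199.531, 'R': [[-0.61, 0.792, 0.012], [0.624, 0.49, -0.609], [-0.488, -0.364, -0.793]], 't': [258.559, -332.272, 1353.437]}
manifold [([368.5, 242.6, 110.3, 91.1], 0.82)]
pin_left [([367.5, 240.7, 107.7, 93.6], 0.91)]
hole_left [([373.0, 231.2, 76.6, 63.9], 0.82)]
slot_right [([371.9, 229.7, 70.5, 62.9], 0.69)]
well_plate [([372.6, 229.3, 78.7, 63.1], 0.98
[... 1000 characters left out ...]
6.0, 82.4], 0.58)]
{'t': 1.8, 'joint_pos': array([-6.42960430e+00,  1.24245075e+01,  9.24409533e+01, -1.83304349e-03,
        7.51321891e+01, -6.42834303e+00]), 'qvel': array([ 0.04118657, -0.01630802, -0.02143573, -0.05183434, -0.16001176,
        0.081777  ]), 'effort': array([ 5.09696274e-04, -3.96872020e+01, -3.04241538e+01, -1.04230323e-04,
        6.69580422e-04,  5.85763928e-06]), 'tcp_pos': array([ 6.25013967e+02, -8.69242804e-04,  2.02532724e+02]), 'ee_rot': array([1.79997863e+02, 2.02367188e-03, 8.99992090e+01]), 'wrist_force': array([ 0.1281314 , -0.63404537, -0.22362348]), 'moment': array([ 0.01218004, -0.02365049,  0.05442859]), 'grip_force': 0.0, 'grip_width': 85.5855819164397}
```

```bash
cat > h.py <<'E'
from station import *
import cv2,numpy as np
from scipy.spatial.transform import Rotation as Ro
def cam(n):
    c=get_calibration(n)
    if "mount" in c:
        o=get_obs(); T=np.eye(4); T[:3,:3]=Ro.from_euler("xyz",o["ee_rot"],degrees=True).as_matrix(); T[:3,3]=o["tcp_pos"]
        W=np.linalg.inv(T@np.array(c["mount"])); R,t=W[:3,:3],W[:3,3]
    else: R,t=np.array(c["R"]),np.array(c["t"])
    return dict(R=R,t=t,K=np.array([[c["fx"],0,c["cx"]],[0,c["fy"],c["cy"]],[0,0,1]]))
def ray(C,u,v,z):
    d=C["R"].T@np.linalg.inv(C["K"])@[u,v,1]; o=-C["R"].T@C["t"]
    return o+d*(z-o[2])/d[2]
def proj(C,X):
    p=(np.atleast_2d(X)@C["R"].T+C["t"])@C["K"].T
    return p[:,:2]/p[:,2:]
def shot(n,f):
    C=cam(n); im=get_image(n); cv2.imwrite(f"pics/{f}.png",im[:,:,::-1]); return C,im
E
python3 - <<'E'
from h import *
import cv2
C=cam("side"); 
for k,u,v,z in [("plate",372.6,229.3,48),("man",368,242,20),("dish",285.6,168.8,8),("wb",233,172,59),("db",252,188,56)]: print(k,ray(C,u,v,z).round())
C=cam("wrist"); print("w plate",ray(C,185.4,25.4,48),"dish",ray(C,193.8,235.1,8))
a=cv2.imread("pics/side0.png")[120:320,190:460]; b=cv2.imread("pics/wrist0.png")
a=cv2.resize(a,(640,474)) if 0 else cv2.resize(a,(270*2,200*2),interpolation=cv2.INTER_CUBIC)
cv2.imwrite("pics/a.png",a)
E
```

```text
plate [518. 216.  48.]
man [536. 219.  20.]
dish [475. -81.   8.]
wb [ 595. -144.   59.]
db [602. -75.  56.]
w plate [504.70113229 146.95814582  48.        ] dish [472.69852642 -79.4501406    8.        ]
```

View pics/a.png

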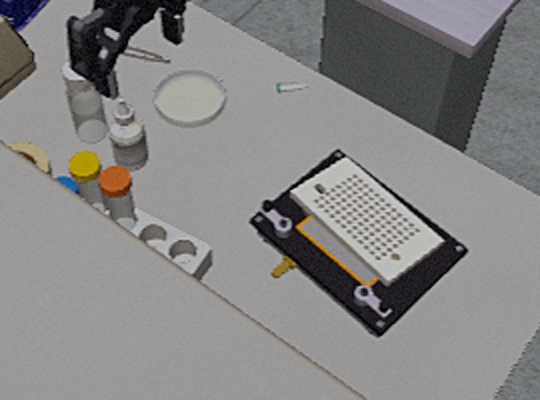

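View pics/wrist0.png

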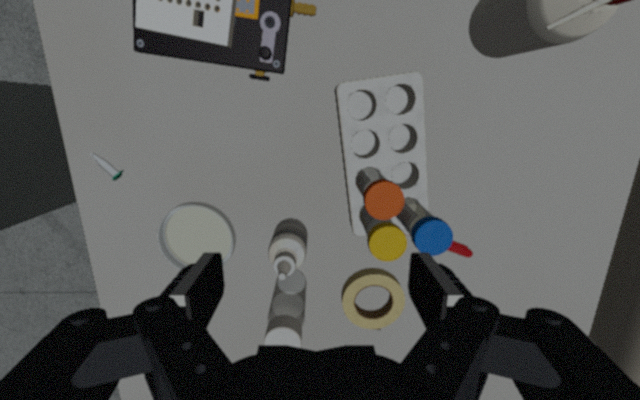

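Run:
```python
from h import *
print([np.round(solve_ik([455,217,120],[180,0,y]),0) for y in (0,180)])
goto([455,217,120],[180,0,0]); grip(0)
C,im=shot("wrist","w1")
np.save("C1.npy",C,allow_pickle=True)
for t in ["manifold","well_plate","hole_left","stud_left","stud_right","clamp_left","clamp_right"]:
    print(t,[(np.round(d["extent"],1).tolist(),round(d["score"],2)) for d in spot_in(t,"wrist")[:3]])
o=get_obs();print(o["t"],o["tcp_pos"],o["ee_rot"],o["joint_pos"],o["wrist_force"],o["grip_width"])
```

```text
[array([ 18.,   3., 113.,  -0.,  65., 108.]), array([ 18.,   3., 113.,   0.,  65., -72.])]
manifold [([328.8, 104.7, 287.9, 209.4], 0.96), ([226.2, 6.5, 69.9, 11.6], 0.46)]
well_plate [([324.6, 120.3, 232.3, 163.0], 0.84)]
hole_left [([326.9, 120.6, 226.1, 161.4], 0.7)]
stud_left [([227.0, 6.8, 66.4, 8.7], 0.69)]
stud_right []
clamp_left [([228.9, 6.2, 54.2, 12.3], 0.88), ([433.8, 26.4, 69.6, 36.1], 0.36)]
clamp_right []
4.7 [455.00454171 217.00793713 120.00996339] [ 1.79998478e+02 -1.91318629e-03  1.65540443e-03] [ 1.75176100e+01  2.77362845e+00  1.12671466e+02 -2.24454748e-03
  6.45535391e+01  1.07516919e+02] [0.23635729 0.03211081 0.3857716 ] -0.49787064846416296
```

View pics/w1.png

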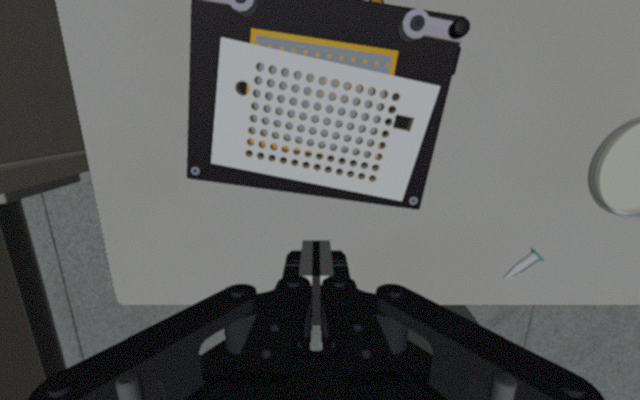

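```bash
cat >> h.py <<'E'
from scipy.optimize import least_squares
from scipy.ndimage import map_coordinates,gaussian_filter
def deck_pts(p):  # x,y,yaw(rad) in world -> corners
    return lambda m: np.asarray(m)@Ro.from_euler("z",p[2]).as_matrix().T+[p[0],p[1],0]
def plate_pts(man,q): # q: x,y,yaw,tilt in manifold frame; near lower edge on deck
    def f(m):
        R=Ro.from_euler("z",q[2])*Ro.from_euler("y",-q[3])
        z=36+45*np.sin(abs(q[3]))
        return deck_pts(man)(np.asarray(m)@R.as_matrix().T+[q[0],q[1],z])
    return f
DECK=[([-74,100,36],[40,100,36]),([-78,95,36],[-78,-95,36]),([-74,-100,36],[30,-100,36])]
PL=[([-45,78,10],[-45,-78,10]),([-45,78,10],[45,78,10]),([45,78,10],[45,-78,10]),([-45,-78,10],[45,-78,10])]
def fit(C,im,segs,model,p0,sign,center,ws=(9,5,3)):
    g=gaussian_filter(cv2.cvtColor(im,cv2.COLOR_RGB2GRAY).astype(float),.7); p=np.array(p0,float)
    s=np.linspace(.04,.96,30)[:,None]
    X=np.vstack([np.array(a)*(1-s)+np.array(b)*s for a,b in segs]); X2=np.vstack([np.array(a)*(1-s)+np.array(b)*s+(np.array(b)-a)*.01 for a,b in segs])
    for w in ws:
        U=proj(C,model(p)(X)); d=proj(C,model(p)(X2))-U; n=np.c_[-d[:,1],d[:,0]]; n/=np.linalg.norm(n,axis=1)[:,None]
        n*=np.sign(((U-proj(C,model(p)(center)))*n).sum(1))[:,None]   # outward
        k=np.arange(-w,w+.1,.25); S=U[:,None]+n[:,None]*k[None,:,None]
        v=map_coordinates(g,[S[...,1],S[...,0]],order=1,mode="nearest"); G=sign*np.gradient(v,axis=1)*4
        i=G.argmax(1); ok=(G.max(1)>8)&(U[:,0]>3)&(U[:,1]>3)&(U[:,0]<637)&(U[:,1]<397)
        T=(U+n*k[i][:,None])[ok]
        p=least_squares(lambda q:((proj(C,model(q)(X[ok]))-T)*n[ok]).sum(1),p,loss="soft_l1",f_scale=.7,x_scale=[1,1,.01,.01][:len(p)]).x
    r=((proj(C,model(p)(X[ok]))-T)*n[ok]).sum(1)
    return p,np.median(abs(r)),ok.sum()
def fit_man(C,im,p0): return fit(C,im,DECK,deck_pts,p0,+1,[0,0,36])
def fit_plate(C,im,man,q0,fixtilt=None):
    if fixtilt is None: return fit(C,im,PL,lambda q:plate_pts(man,q),q0,-1,[0,0,10])
    return fit(C,im,PL,lambda q:plate_pts(man,[*q,fixtilt]),q0[:3],-1,[0,0,10])
def draw(C,im,man,q,f):
    v=im[:,:,::-1].copy()
    for segs,m,c in [(DECK,deck_pts(man),(0,0,255)),(PL,plate_pts(man,q),(0,255,0))]:
        for a,b in segs: cv2.line(v,*[tuple(int(t*16) for t in u) for u in proj(C,m([a,b]))],c,1,cv2.LINE_AA,4)
    for P in [[15,60,36],[15,-60,36],[57,60,53],[57,-60,53]]:
        cv2.circle(v,tuple(int(round(t)) for t in proj(C,deck_pts(man)(P))[0]),3,(255,0,255),1)
    cv2.imwrite(f"pics/{f}.png",v)
E
cat > a.py <<'E'
from h import *
C=np.load("C1.npy",allow_pickle=True).item(); im=cv2.imread("pics/w1.png")[:,:,::-1].copy()
a=ray(C,188,179,36);b=ray(C,419,208,36); y=(a-b); yaw=np.arctan2(y[1],y[0])-np.pi/2; mid=(a+b)/2
p0=[mid[0]+78*np.cos(yaw),mid[1]+78*np.sin(yaw),yaw]; print(p0,np.linalg.norm(y))
man,r,n=fit_man(C,im,p0); print("man",man,r,n)
q,r,n=fit_plate(C,im,man,[-17,0,0.,.11]); print("plate",q,r,n)
print("fixed",fit_plate(C,im,man,q,.11))
draw(C,im,man,q,"f1"); np.save("man.npy",man)
E
python3 a.py
```

```text
[np.float64(536.8206130148955), np.float64(215.75225018616487), np.float64(-0.13062317037901328)] 195.99474049981043
man [ 5.36842429e+02  2.15307244e+02 -1.41401242e-01] 1.512604107029928 90
plate [-19.94591834  -4.02895351  -0.0624167    0.12881599] 0.2985851640129604 120
fixed (array([-19.990282  ,  -4.04793118,  -0.06307842]), np.float64(0.5004517621819456), np.int64(120))
```

View pics/f1.png

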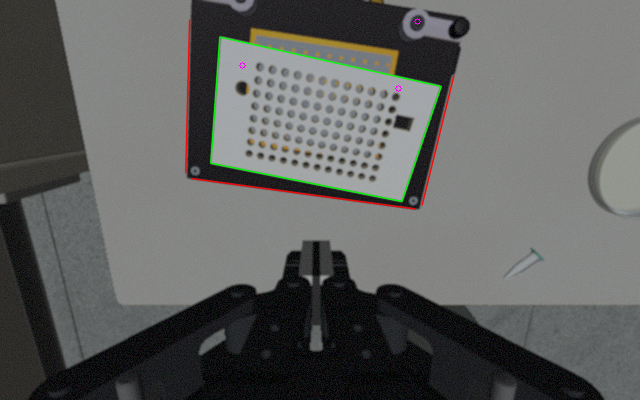

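```bash
cat >> h.py <<'E'
man0=np.load("man.npy") if __import__("os").path.exists("man.npy") else None
YAW=np.degrees(man0[2]) if man0 is not None else 0
def W(x,y,z): return deck_pts(man0)([x,y,z])
def ml(x,y,z,speed=150): move_l(W(x,y,z),None,speed)
def look(f,q0,tilt=None):
    C,im=shot("wrist",f); m,r,n=fit_man(C,im,man0); q,r2,n2=fit_plate(C,im,man0,q0,tilt); q3,r3,n3=fit_plate(C,im,m,q,tilt)
    o=get_obs()
    print(f,"t",round(o["t"],2),"dman",np.round(m-man0,3),round(r,2),n,"| q",np.round(q,3),round(r2,2),"| rel",np.round(q3,3),round(r3,2),"F",np.round(o["wrist_force"],1))
    return C,im,q,q3,m
E
python3 - <<'E'
from h import *
C1=np.load("C1.npy",allow_pickle=True).item(); print("tip",proj(C1,[455,217,120]))
goto(W(-20,-112,90),[180,0,YAW]); ml(-20,-112,41,100)
C,im,q,q3,m=look("w2",[-20,-4,-.062,.115])
for y in (-104,-101,-98): 
    ml(-20,y,41,30); C,im,q,q3,m=look("w%d"%-y,q)
    if np.hypot(*get_obs()["wrist_force"][:2])>6: break
draw(C,im,man0,q,"f2")
E
```

```text
tip [[315.62687782 237.36596821]]
w2 t 5.95 dman [ 1.046 -0.241  0.004] 0.25 41 | q [-20.188  -4.55   -0.061   0.089] 0.2 | rel [-21.29   -4.361  -0.066   0.089] 0.22 F [ 0.5 -0.4 -0.6]
w104 t 6.42 dman [1.133e+00 2.380e-01 1.000e-03] 0.34 40 | q [-20.003  -4.208  -0.062   0.094] 0.28 | rel [-21.106  -4.576  -0.063   0.095] 0.43 F [ 0.1 -0.1  0.1]
w101 t 6.72 dman [ 1.107  0.263 -0.002] 0.14 42 | q [-19.886  -4.206  -0.062   0.1  ] 0.48 | rel [-20.935  -4.652  -0.06    0.1  ] 0.48 F [ 0.3 -0.6  0.8]
w98 t 7.02 dman [1.63  0.217 0.011] 0.35 46 | q [-19.829  -3.64   -0.062   0.101] 0.53 | rel [-21.45   -3.876  -0.073   0.101] 0.53 F [-0.3  0.6 -0.7]
```

View pics/f2.png

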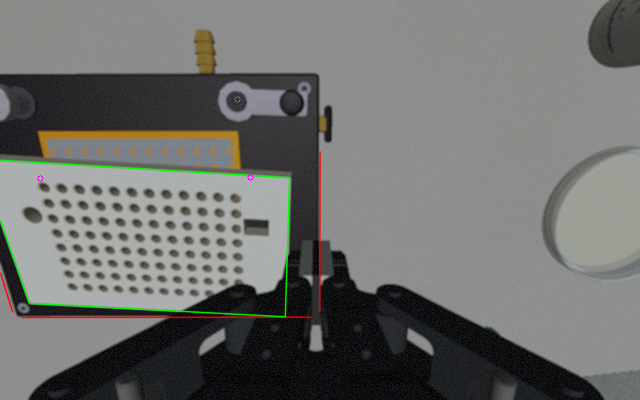

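Run:
```python
from h import *
q=[-20,-4,-.062,.1]
ml(-20,-91.5,41,30)
for y in (-90,-88.5,-87.5,-86.5,-85.5): 
    ml(-20,y,41,20); C,im,q,q3,m=look("v%d"%(-y*10),q)
    if q[1]>.3: break
```

```text
v900 t 7.68 dman [ 2.285 -0.175  0.026] 1.13 48 | q [-19.466  -4.005  -0.061   0.114] 0.5 | rel [-21.852  -3.591  -0.087   0.114] 0.53 F [-0.7  0.2 -0.1]
v885 t 7.98 dman [ 2.452 -0.031  0.03 ] 0.8 49 | q [-19.545  -3.778  -0.061   0.11 ] 0.5 | rel [-22.079  -3.422  -0.091   0.11 ] 0.51 F [ 0.2  0.2 -0.2]
v875 t 8.28 dman [ 2.515 -0.188  0.032] 1.01 50 | q [-19.522  -3.833  -0.061   0.111] 0.48 | rel [-22.155  -3.284  -0.093   0.111] 0.49 F [-0.4  0.2 -0.8]
v865 t 8.58 dman [ 2.714 -0.267  0.033] 1.27 51 | q [-19.374  -4.183  -0.062   0.116] 0.52 | rel [-22.214  -3.633  -0.094   0.117] 0.57 F [ 0.3 -0.3  0.2]
v855 t 8.88 dman [ 2.725 -0.379  0.032] 1.1 55 | q [-19.319  -4.468  -0.06    0.12 ] 0.51 | rel [-22.206  -3.775  -0.091   0.12 ] 0.52 F [ 0.5 -1.2  0.1]
```

Run:
```python
import cv2
a=cv2.imread("pics/v855.png")[120:340,180:480]; cv2.imwrite("pics/b.png",cv2.resize(a,None,fx=2.5,fy=2.5,interpolation=cv2.INTER_CUBIC))
```

```text
(no output)
```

View pics/b.png

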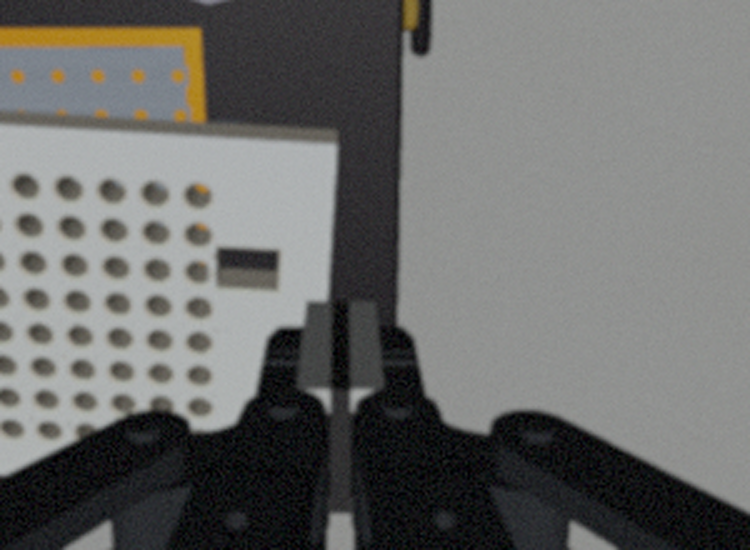

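Run:
```python
from h import *
import station
o=get_obs(); print(o["tcp_pos"],W(-20,-85.5,41),o["wrist_force"],getattr(station,"grasp_offset",None),o.get("grip_width"))
C,im=shot("side","s2"); p=proj(C,o["tcp_pos"])[0]; print("side tcp",p)
C2,im2=shot("scene","c2"); p2=proj(C2,o["tcp_pos"])[0]; print("scene tcp",p2)
def crop(im,p,f): 
    u,v=[int(t) for t in p]; a=im[v-60:v+40,u-50:u+50,::-1]; return cv2.resize(a,(400,400),interpolation=cv2.INTER_CUBIC)
cv2.imwrite("pics/c.png",np.hstack([crop(im,p,0),crop(im2,p2,0)]))
```

```text
[504.9808437  133.55176566  40.99752059] [504.99248069 133.47918787  41.        ] [ 0.46989341 -1.2415833   0.13312284] 18.700000000000003 0.2368916505122736
side tcp [345.9706718  209.38578774]
scene tcp [297.29363254 205.65722685]
```

View pics/c.png

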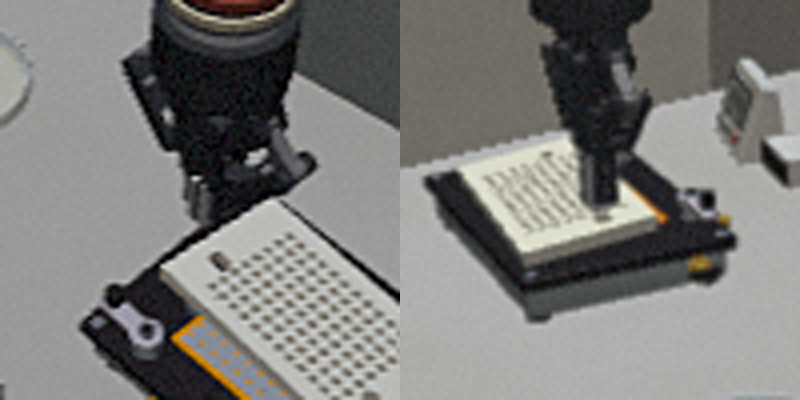

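Run:
```python
from h import *
q=[-20,-4,-.062,.11]
for y in (-84.5,-83,-81.5,-80,-78.5): 
    ml(-20,y,41,20); C,im,q,q3,m=look("u%d"%(-y*10),q)
    if q[1]>.0: break
```

```text
u845 t 9.28 dman [ 2.419 -0.441  0.03 ] 1.3 57 | q [-19.346  -4.395  -0.06    0.119] 0.51 | rel [-21.932  -3.633  -0.09    0.119] 0.5 F [ 1.2 -0.1 -0.6]
u830 t 9.58 dman [ 2.641 -0.378  0.031] 1.24 58 | q [-19.516  -3.82   -0.061   0.11 ] 0.48 | rel [-22.287  -3.153  -0.092   0.111] 0.46 F [-0.3  0.1  0.4]
u815 t 9.88 dman [ 2.457 -0.295  0.028] 1.17 61 | q [-19.705  -3.336  -0.062   0.104] 0.3 | rel [-22.255  -2.781  -0.09    0.105] 0.31 F [-0.4  0.4  0.4]
u800 t 10.18 dman [ 2.323 -0.208  0.026] 1.52 62 | q [-19.454  -4.115  -0.06    0.116] 0.51 | rel [-21.889  -3.662  -0.086   0.115] 0.51 F [ 0.3 -0.5 -0.2]
u785 t 10.48 dman [ 2.54  -0.274  0.029] 1.42 65 | q [-19.382  -4.307  -0.06    0.118] 0.51 | rel [-22.052  -3.763  -0.088   0.118] 0.54 F [-0.2  0.7 -0. ]
```

Run:
```python
from h import *
ml(-20,-78.5,75,150); ml(-20,-97,75,150); ml(-20,-97,41,100)
z=41
while z>8:
    z-=1.5; ml(-20,-97,z,25); f=np.mean([get_obs()["wrist_force"] for _ in range(3)],0)
    if f[2]>2: break
o=get_obs(); print(z,f,o["tcp_pos"],o["t"],o["grip_width"])
C,im=shot("wrist","w5")
```

```text
8.0 [0.39832857 0.1992674  0.6545324 ] [503.22351867 122.08300081   7.85805409] 17.125 0.09753727995057089
```

Run:
```python
from h import *
o=get_obs()
C,im=shot("side","s3"); p=proj(C,o["tcp_pos"])[0]
C2,im2=shot("scene","c3"); p2=proj(C2,o["tcp_pos"])[0]; print(p,p2)
def crop(im,p): 
    u,v=[int(t) for t in p]; a=im[v-60:v+40,u-40:u+40,::-1].copy(); return cv2.resize(a,(320,400),interpolation=cv2.INTER_CUBIC)
w=cv2.imread("pics/w5.png")[100:300,220:420]
v=np.hstack([crop(im,p),crop(im2,p2)]); v=np.hstack([v,cv2.resize(w,(160,160))[0:160].repeat(1,0) if 0 else np.vstack([w[:, 20:180],w[:,20:180]*0])])
cv2.imwrite("pics/d.png",v)
```

```text
[341.77148046 214.65234422] [299.57981915 219.09991333]
```

View pics/d.png

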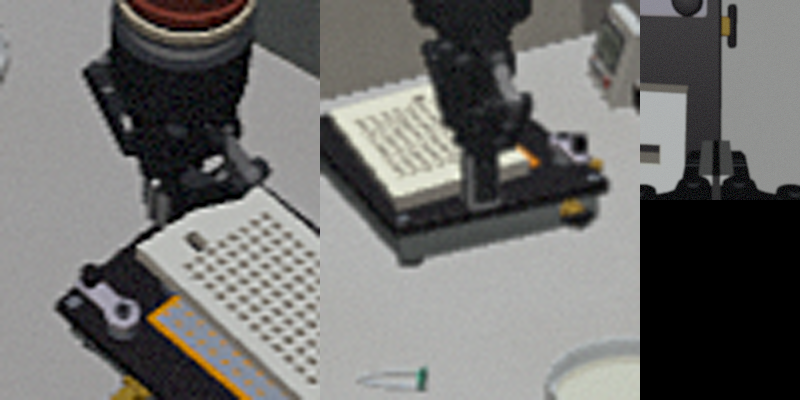

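Run:
```python
from h import *
ml(-20,-93,9,40)
z=9
while z>-8:
    z-=1.5; ml(-20,-93,z,40); f=get_obs()["wrist_force"]
    if f[2]>2.5 or z<-8: break
o=get_obs(); print(z,f,o["tcp_pos"],o["t"],o["grip_width"],o["moment"])
```

```text
6.0 [-4.08910607 -1.52779437  8.86872241] [503.91584117 126.08723465   7.25977665] 18.025 0.008710865331068254 [-0.12118306  0.6224815   0.0058002 ]
```

Run:
```python
from h import *
q=[-20,-4,-.062,.11]
ml(-20,-93,13,60)
for y in (-91,-89.5,-88,-86.5): 
    ml(-20,y,13,25); C,im,q,q3,m=look("r%d"%(-y*10),q)
    if q[1]>-.5: break
draw(C,im,man0,q,"f3")
```

```text
r910 t 18.59 dman [ 1.111  0.53  -0.004] 0.25 27 | q [-21.208   0.488  -0.051   0.087] 0.31 | rel [-22.171  -0.307  -0.046   0.09 ] 0.25 F [ 0.2  0.3 -0. ]
```

View pics/f3.png

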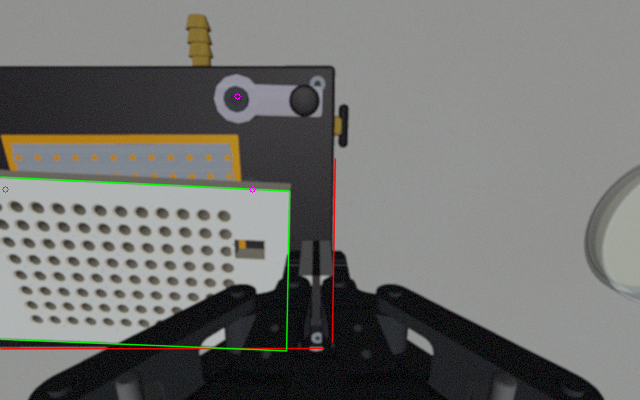

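Run:
```python
from h import *
q=[-21,.3,-.05,.1]
ml(-20,-95,13,80); ml(-20,-100,75,200); ml(-105,0,75,300); grip(85); ml(-105,0,0.5,150)
ml(-92,0,0.5,60); C,im,q,q3,m=look("p0",q,.11)
q=list(q)
for x in (-88,-84,-81,-78,-76): 
    ml(x,0,0.5,40); C,im,q,q3,m=look("p%d"%-x,q,.11)
    if q[0]>-14: break
draw(C,im,man0,[*q[:3],.11],"f4")
```

```text
p0 t 21.73 dman [ 0.48   1.893 -0.002] 0.12 58 | q [-21.032   0.615  -0.05 ] 0.24 | rel [-21.233  -1.365  -0.048] 0.23 F [0.1 0.4 0.3]
p88 t 22.03 dman [ 6.810e-01  1.921e+00 -1.000e-03] 0.14 59 | q [-21.005   0.655  -0.05 ] 0.23 | rel [-21.406  -1.355  -0.05 ] 0.24 F [ 0.6 -0.8 -1.1]
p84 t 22.33 dman [ 0.757  1.897 -0.002] 0.21 59 | q [-20.957   0.632  -0.049] 0.23 | rel [-21.432  -1.388  -0.048] 0.23 F [ 1.  -0.3  1. ]
p81 t 22.63 dman [0.721 2.    0.002] 0.27 57 | q [-20.686   0.66   -0.047] 0.24 | rel [-21.121  -1.382  -0.049] 0.24 F [-0.9 -0.2 -0.3]
p78 t 22.93 dman [0.783 1.92  0.   ] 0.16 60 | q [-18.736   0.939  -0.028] 0.24 | rel [-19.24   -1.061  -0.028] 0.25 F [-0.6 -0.6 -0. ]
p76 t 23.23 dman [0.59  1.934 0.   ] 0.18 59 | q [-1.7433e+01  1.2650e+00 -1.5000e-02] 0.25 | rel [-1.7747e+01 -7.3100e-01 -1.5000e-02] 0.25 F [-0.5  0.1 -1.3]
```

View pics/f4.png

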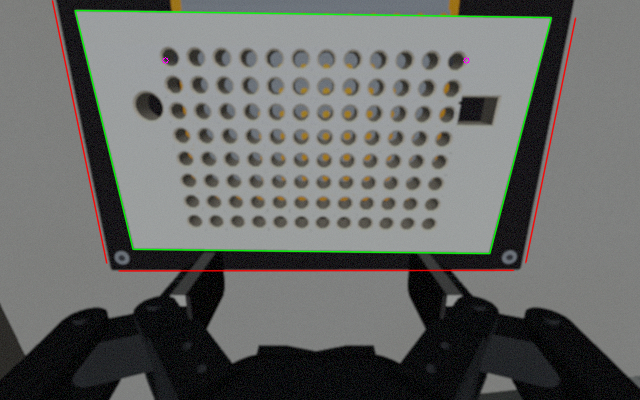

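Run:
```python
from h import *
q=[-17.4,1.2,-.015,.11]
for x in (-74,-72,-69,-66,-64): 
    ml(x,0,0.5,40); C,im,q,q3,m=look("p%d"%-x,[*q[:3],.11] )
    if q3[0]>-4: break
```

```text
p74 t 23.53 dman [ 0.246 -0.888 -0.001] 1.19 80 | q [-1.5977e+01  1.7940e+00 -1.0000e-03  1.1600e-01] 0.24 | rel [-1.6348e+01  2.6220e+00 -1.0000e-03  1.1600e-01] 0.21 F [-0.3 -1.  -0.3]
p72 t 23.83 dman [ 0.472 -1.095 -0.003] 1.03 78 | q [-1.3948e+01  1.8430e+00 -1.0000e-03  1.1900e-01] 0.21 | rel [-1.4566e+01  2.8340e+00  1.0000e-03  1.1900e-01] 0.21 F [-0.4 -0.1  0. ]
p69 t 24.13 dman [ 0.439 -1.242 -0.005] 0.75 71 | q [-1.0678e+01  1.8340e+00 -1.0000e-03  1.2400e-01] 0.23 | rel [-1.1288e+01  2.9520e+00  3.0000e-03  1.2400e-01] 0.18 F [ 0.3  0.4 -0.3]
p66 t 24.43 dman [ 0.415 -0.698 -0.001] 1.59 82 | q [-7.559e+00  1.788e+00 -1.000e-03  1.300e-01] 0.28 | rel [-8.043e+00  2.417e+00 -1.000e-03  1.300e-01] 0.26 F [ 0.5 -0.2  0.3]
p64 t 24.73 dman [ 0.196 -1.23  -0.005] 0.85 76 | q [-5.733e+00  1.719e+00 -2.000e-03  1.310e-01] 0.26 | rel [-6.119e+00  2.877e+00  4.000e-03  1.310e-01] 0.25 F [-0.   0.8  0.3]
```

Run:
```python
import h; from h import *
im=cv2.imread("pics/p64.png")[:,:,::-1].copy(); C=cam("wrist")
C1=np.load("C1.npy",allow_pickle=True).item(); i1=cv2.imread("pics/w1.png")[:,:,::-1].copy()
for n,c,i in [("p64",C,im),("w1",C1,i1)]:
  for w in (100,99,98,97,96.5,96,95):
    S=[([-72,w,36],[40,w,36]),([-78,w-5,36],[-78,5-w,36]),([-72,-w,36],[30,-w,36])]
    p,r,k=fit(c,i,S,deck_pts,man0,+1,[0,0,36],(6,4,3)); print(n,w,(p-man0).round(3),round(r,2),k)
```

```text
p64 100 [ 0.202 -1.24  -0.006] 0.91 75
p64 99 [ 0.454  0.136 -0.003] 1.61 83
p64 98 [0.457 0.251 0.   ] 0.49 82
p64 97 [0.489 0.383 0.001] 2.63 82
p64 96.5 [6.090e-01 1.528e+00 1.000e-03] 0.88 76
p64 96 [ 0.776  2.476 -0.   ] 0.15 54
p64 95 [-3.200e-02 -3.014e+00 -1.000e-03] 0.22 55
w1 100 [ 0.011  0.003 -0.   ] 1.5 90
w1 99 [-0.013  0.31   0.   ] 0.28 90
w1 98 [0.024 0.332 0.002] 0.5 90
w1 97 [0.121 0.688 0.002] 1.53 90
w1 96.5 [0.217 1.057 0.003] 1.62 90
w1 96 [0.395 2.474 0.005] 0.41 77
w1 95 [5.250e-01 3.865e+00 1.000e-03] 0.24 61
```

```bash
sed -i 's/100,36\]/98.4,36]/g' h.py; grep -n "^DECK" h.py
python3 - <<'E'
from h import *
q=[-5.7,1.7,0,.13]
for x in (-62.5,-61.5,-60.5,-59.5): 
    ml(x,0,0.5,25); C,im,q,q3,m=look("p%d"%(-x*10),q)
    if abs(q3[3])<.05: break
wait(.2); C,im,q,q3,m=look("p_end",q)
E
```

```text
29:DECK=[([-74,98.4,36],[40,98.4,36]),([-78,95,36],[-78,-95,36]),([-74,-98.4,36],[30,-98.4,36])]
p625 t 25.03 dman [0.47  0.224 0.   ] 0.27 84 | q [-1.291  1.094 -0.002 -0.   ] 0.21 | rel [-1.739  0.81  -0.002 -0.   ] 0.24 F [ 0.5 -0.2  0.2]
p_end t 25.28 dman [ 0.648  0.181 -0.001] 0.25 84 | q [-1.272  1.081 -0.003  0.   ] 0.25 | rel [-1.903  0.808 -0.002  0.   ] 0.25 F [0.2 0.1 0.4]
```

```bash
cat > clamp.py <<'E'
from h import *
def F(): return np.mean([get_obs()["wrist_force"] for _ in range(2)],0)
def clamp(s):
    ml(88,s*93,60,350); ml(88,s*93,29.5,120)
    ml(53,s*93,29.5,70); print("ph1",F().round(1))
    ml(53,s*104,29.5,120); ml(30,s*104,29.5,120); ml(30,s*86,29.5,70)
    y=86
    while y>77:
        y-=1; ml(30,s*y,29.5,40); f=F()
        if np.hypot(f[0],f[1])>3.5: break
    o=get_obs(); print("end",s,y,f.round(1),round(o["t"],2)); 
    ml(30,s*100,29.5,150); ml(30,s*100,62,200)
E
python3 - <<'E'
from clamp import *
ml(-82,0,.5,80); ml(-95,0,60,200); grip(0); ml(30,110,60,350)
clamp(1)
E
```

```text
ph1 [-0.   0.3  0.5]
end 1 85 [-7.8 14.7  3.6] 30.15
```

Run:
```python
from clamp import *
ml(30,100,100,350); ml(-40,0,100,350)
C,im,q,q3,m=look("k1",[-1.3,1,0,0.0])
inv=lambda P:(np.array(P)-[man0[0],man0[1],0])@Ro.from_euler("z",man0[2]).as_matrix()
for t in ["stud_left","stud_right","clamp_left"]:
    for d in spot_in(t,"wrist")[:4]: u=d["extent"]; print(t,np.round(u,0),round(d["score"],2),inv(ray(C,u[0],u[1],62)).round(1))
# dark blobs near expected stud circle for both sides
g=cv2.cvtColor(im,cv2.COLOR_RGB2GRAY)
for s in (1,-1):
    out=[]
    for a in np.radians(np.arange(0,96,5)):
        P=deck_pts(man0)([57-27*np.sin(a),s*(60+27*np.cos(a)),65.5]); u,v=proj(C,P)[0]
        out.append(int(g[int(max(v-2,0)):int(v+3),int(u-2):int(u+3)].mean()) if v>2 else -1)
    print(s,out)
```

```text
k1 t 31.52 dman [0.694 0.32  0.   ] 0.25 86 | q [-0.99   1.139 -0.003  0.013] 0.51 | rel [-1.613  0.733 -0.003  0.013] 0.53 F [ 0.3 -0.2 -0.5]
stud_left [206.  86.  64.  54.] 0.79 [44.8 66.4 62. ]
stud_right [427.  70.  76.  28.] 0.69 [ 53.8 -70.1  62. ]
stud_right [317. 132. 296. 238.] 0.19 [16.5 -2.1 62. ]
clamp_left [207.  81.  60.  59.] 0.89 [47.5 65.6 62. ]
1 [117, 126, 117, 85, 74, 48, 39, 36, 39, 46, 47, 34, 24, 107, 170, 179, 179, 179, 179, 179]
-1 [36, 36, 33, 43, 81, 36, 34, 36, 35, 36, 37, 34, 34, 90, 167, 179, 179, 179, 179, 179]
```

```bash
python3 - <<'E'
s=open("clamp.py").read()
a=s.index("def clamp")
open("clamp.py","w").write(s[:a]+'''Z=27
inv=lambda P:(np.array(P)-[man0[0],man0[1],0])@Ro.from_euler("z",man0[2]).as_matrix()
def clamp(s):
    ml(84,s*82,60,350); ml(84,s*82,Z,120)
    ml(60,s*82,Z,80); ml(44,s*82,Z,60); print("ph1",F().round(1))
    ml(46,s*82,Z,100); ml(46,s*100,Z,150); ml(31,s*100,Z,150); ml(31,s*84,Z,70)
    y=84
    while y>70:
        y-=1; ml(31,s*y,Z,40); f=F()
        if np.hypot(f[0],f[1])>4: break
    o=get_obs(); print("end",s,y,f.round(1),round(o["t"],2)); 
    ml(31,s*100,Z,150); ml(31,s*100,62,200)
def see(f):
    ml(-40,0,100,350); C,im,q,q3,m=look(f,[-1.3,1,0,0.0])
    for t in ["clamp_left","clamp_right"]:
        for d in spot_in(t,"wrist")[:2]:
            u=np.array(d["extent"]); c=[inv(ray(C,u[0]+i*u[2]/2,u[1]+j*u[3]/2,55))[:2].round(0).tolist() for i,j in((-1,-1),(1,1))]; print(t,u.round(),round(d["score"],2),c)
''')
E
python3 - <<'E'
from clamp import *
ml(84,82,100,350); clamp(1); ml(31,100,100,300); see("k2")
E
```

```text
ph1 [ 6.4 -5.7 -0.7]
end 1 77 [-1.   4.6 -0.3] 36.7
k2 t 38.15 dman [ 0.645  0.286 -0.003] 0.23 86 | q [-0.756  1.173 -0.002  0.017] 0.5 | rel [-1.415  0.794  0.     0.017] 0.48 F [0.8 0.8 0.5]
clamp_left [222.  89.  34.  70.] 0.93 [[64.0, 68.0], [22.0, 49.0]]
clamp_right [428.  68.  78.  30.] 0.85 [[65.0, -47.0], [47.0, -99.0]]
```

```bash
sed -i 's/>4: break/>8: break/' clamp.py
python3 - <<'E'
from clamp import *
ml(84,-82,100,350); clamp(-1); ml(31,-100,90,300)
ml(31,100,90,350); ml(31,100,Z,200); ml(31,79,Z,80); y=79
while y>70:
    y-=1; ml(31,y,Z,40); f=F(); print(y,f.round(1))
    if np.hypot(f[0],f[1])>9: break
ml(31,100,Z,150); ml(31,100,100,300); see("k3")
E
```

```text
ph1 [4.9 1.6 0.9]
end -1 74 [-2.1 -8.7  1. ] 44.02
78 [0.7 0.1 0.8]
77 [0.6 3.3 0.2]
76 [0.2 6.2 0.8]
75 [ 0.8  7.5 -0.3]
74 [ 1.5  9.3 -0.6]
k3 t 49.04 dman [0.771 0.323 0.001] 0.25 86 | q [-1.068  1.192 -0.002  0.018] 0.48 | rel [-1.781  0.76  -0.003  0.017] 0.48 F [-0.1 -1.2 -0.3]
clamp_left [219.  89.  35.  73.] 0.81 [[65.0, 69.0], [20.0, 50.0]]
clamp_right [404.  86.  33.  70.] 0.84 [[65.0, -47.0], [23.0, -72.0]]
```

Run:
```python
from clamp import *
C=cam("wrist"); im=get_image("wrist")
for t in ["clamp_left","clamp_right"]:
    d=regions_of(t,"wrist")[0]; v,u=np.nonzero(d["region"])
    P=np.array([inv(ray(C,a,b,54))[:2] for a,b in zip(u,v)])
    w,V=np.linalg.eigh(np.cov(P.T)); print(t,round(d["score"],2),len(u),P.mean(0).round(1),P.min(0).round(),P.max(0).round(),"axis deg from x",np.degrees(np.arctan2(V[1,1],V[0,1])).round(1),np.sqrt(w).round(1))
    for lo in range(20,66,6):
        s=P[(P[:,0]>=lo)&(P[:,0]<lo+6)]
        if len(s): print(lo,s[:,1].min().round(1),s[:,1].max().round(1))
print(get_obs()["t"])
```

```text
clamp_left 0.6 1504 [44.2 59.8] [22. 50.] [64. 69.] axis deg from x 177.8 [ 4.4 12.1]
20 53.3 68.0
26 53.2 68.5
32 53.7 67.5
38 53.3 65.8
44 52.2 66.5
50 49.9 69.2
56 49.8 68.5
62 53.9 65.4
clamp_right 0.94 1579 [ 44.4 -58.7] [ 22. -68.] [ 64. -49.] axis deg from x -177.4 [ 4.6 12.1]
20 -66.9 -52.2
26 -68.0 -52.3
32 -66.3 -52.1
38 -65.1 -51.5
44 -65.4 -49.8
50 -68.2 -48.8
56 -68.1 -48.7
62 -65.0 -52.2
49.2917
```

```bash
python3 -c "
from station import *
print(sign_off())"
```

```text
the job is handed in; nothing more can be done
None
```

The plate dropped over both pins and lies flat, and both clamps were then pushed to their stops over its rear corners; I judged this from camera fits and contact forces, handed in at about 49 s, and steered clear of the dish and bottles but took no final picture of them.

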